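# Transfer a row of tubes to the carrier in reverse order

### The job

Move the four capped tubes from the white bench rack into the empty metal carrier, reversing their order: the tube that stands nearest the white rack's grip tab goes into the carrier place farthest from the carrier's wire handle, the next one into the place beside that, and so on, so that the tube farthest from the grip tab ends next to the wire handle. Keep each tube upright, set it down on the floor of its place without dropping it, and let go of it.

Things in the scene. Friction and masses are not known exactly. Their poses are not given: they have to be found in the camera images.
- tube_a: Loose upright 50 ml tube, orange ribbed screw cap, a little pale contents. 127 mm tall; body 32 mm across up to 110 mm, cap 38 mm across above; 30 to 65 g. All four have one shape. Starts upright in cell_a. Origin: centre of its flat underside, z up; yaw has no meaning. May rock briefly when let go. Grip by the cap, fingers on the two long sides of the rack
- tube_b: Loose upright 50 ml tube, orange ribbed screw cap, more pale contents. 127 mm tall; body 32 mm across up to 110 mm, cap 38 mm across above; 30 to 65 g. All four have one shape. Starts upright in cell_b. Origin: centre of its flat underside, z up; yaw has no meaning. May rock briefly when let go. Grip by the cap, fingers on the two long sides of the rack
- tube_c: Loose upright 50 ml tube, orange ribbed screw cap, empty-looking. 127 mm tall; body 32 mm across up to 110 mm, cap 38 mm across above; 30 to 65 g. All four have one shape. Starts upright in cell_c. Origin: centre of its flat underside, z up; yaw has no meaning. May rock briefly when let go. Grip by the cap, fingers on the two long sides of the rack
- tube_d: Loose upright 50 ml tube, orange ribbed screw cap, brownish contents at the bottom. 127 mm tall; body 32 mm across up to 110 mm, cap 38 mm across above; 30 to 65 g. All four have one shape. Starts upright in cell_d. Origin: centre of its flat underside, z up; yaw has no meaning. May rock briefly when let go. Grip by the cap, fingers on the two long sides of the rack
- cell_a: One of four identical white square cells fixed on the bench rack: the one tube_a starts in. Which of the four places it has varies. 53 mm square outside, 49 mm inside; floor 3 mm, rim 24 mm above its origin. Origin: centre of its underside; axes parallel to the bench rack's
- cell_b: One of four identical white square cells fixed on the bench rack: the one tube_b starts in. Which of the four places it has varies. 53 mm square outside, 49 mm inside; floor 3 mm, rim 24 mm above its origin. Origin: centre of its underside; axes parallel to the bench rack's
- cell_c: One of four identical white square cells fixed on the bench rack: the one tube_c starts in. Which of the four places it has varies. 53 mm square outside, 49 mm inside; floor 3 mm, rim 24 mm above its origin. Origin: centre of its underside; axes parallel to the bench rack's
- cell_d: One of four identical white square cells fixed on the bench rack: the one tube_d starts in. Which of the four places it has varies. 53 mm square outside, 49 mm inside; floor 3 mm, rim 24 mm above its origin. Origin: centre of its underside; axes parallel to the bench rack's
- bench_rack: White plastic rack the tubes start in, fixed: rail 60 x 218 x 5 mm, four cells in a row on it, small upright grip tab (31 mm high) beyond its +y end. Origin: centre of its underside; y along the row towards the tab, z up. Cell centres at x = 0, y = +79.5, +26.5, -26.5, -79.5 mm; rims 29 mm, floors 8 mm up. May stand nearer to or farther from the robot than the carrier
- carrier: Bare metal tube carrier, empty, fixed: tray 53 x 214 mm, 28 mm high, parted into four open places in a row; steel wire handle (21 mm high) beyond its +y end. Origin: centre of its underside; y along the row towards the handle, z up. Place centres at x = 0, y = +79.5, +26.5, -26.5, -79.5 mm; each 49 x 51 mm inside, floor 8 mm, rims 28 mm up

How it is judged (in metres and radians):
At the end, for the whole second after the job is handed in: Each tube stands at rest and released in the carrier place whose y in the carrier is the opposite of the y that its starting cell has in the bench rack (within 12 mm along and across the row), underside on the floor of the place (within 5 mm), tilted less than 0.1 rad (((y of cell_a in the frame of bench_rack between 0.0645 and 0.0945 m and y of tube_a in the frame of carrier between -0.0915 and -0.0675 m) or (y of cell_a in the frame of bench_rack between 0.0115 and 0.0415 m and y of tube_a in the frame of carrier between -0.0385 and -0.0145 m) or (y of cell_a in the frame of bench_rack between -0.0415 and -0.0115 m and y of tube_a in the frame of carrier between 0.0145 and 0.0385 m) or (y of cell_a in the frame of bench_rack between -0.0945 and -0.0645 m and y of tube_a in the frame of carrier between 0.0675 and 0.0915 m)) and x of tube_a in the frame of carrier between -0.012 and 0.012 m and z of tube_a in the frame of carrier between 0.003 and 0.013 m and angle between each of tube_a, tube_b, tube_c, tube_d's own z axis and vertical below 0.1 rad and linear speed of each of tube_a, tube_b, tube_c, tube_d below 0.05 m/s and angular speed of each of tube_a, tube_b, tube_c, tube_d below 1 rad/s and ((y of cell_b in the frame of bench_rack between 0.0645 and 0.0945 m and y of tube_b in the frame of carrier between -0.0915 and -0.0675 m) or (y of cell_b in the frame of bench_rack between 0.0115 and 0.0415 m and y of tube_b in the frame of carrier between -0.0385 and -0.0145 m) or (y of cell_b in the frame of bench_rack between -0.0415 and -0.0115 m and y of tube_b in the frame of carrier between 0.0145 and 0.0385 m) or (y of cell_b in the frame of bench_rack between -0.0945 and -0.0645 m and y of tube_b in the frame of carrier between 0.0675 and 0.0915 m)) and x of tube_b in the frame of carrier between -0.012 and 0.012 m and z of tube_b in the frame of carrier between 0.003 and 0.013 m and ((y of cell_c in the frame of bench_rack between 0.0645 and 0.0945 m and y of tube_c in the frame of carrier between -0.0915 and -0.0675 m) or (y of cell_c in the frame of bench_rack between 0.0115 and 0.0415 m and y of tube_c in the frame of carrier between -0.0385 and -0.0145 m) or (y of cell_c in the frame of bench_rack between -0.0415 and -0.0115 m and y of tube_c in the frame of carrier between 0.0145 and 0.0385 m) or (y of cell_c in the frame of bench_rack between -0.0945 and -0.0645 m and y of tube_c in the frame of carrier between 0.0675 and 0.0915 m)) and x of tube_c in the frame of carrier between -0.012 and 0.012 m and z of tube_c in the frame of carrier between 0.003 and 0.013 m and ((y of cell_d in the frame of bench_rack between 0.0645 and 0.0945 m and y of tube_d in the frame of carrier between -0.0915 and -0.0675 m) or (y of cell_d in the frame of bench_rack between 0.0115 and 0.0415 m and y of tube_d in the frame of carrier between -0.0385 and -0.0145 m) or (y of cell_d in the frame of bench_rack between -0.0415 and -0.0115 m and y of tube_d in the frame of carrier between 0.0145 and 0.0385 m) or (y of cell_d in the frame of bench_rack between -0.0945 and -0.0645 m and y of tube_d in the frame of carrier between 0.0675 and 0.0915 m)) and x of tube_d in the frame of carrier between -0.012 and 0.012 m and z of tube_d in the frame of carrier between 0.003 and 0.013 m); the robot touches nothing.
It fails at once if a tube is tipped more than 40 degrees (angle between any of tube_a, tube_b, tube_c, tube_d's own z axis and vertical above 0.7 rad).
It fails at once if a tube is dropped (falls free at more than 0.5 m/s: a drop of over 13 mm) ((linear speed of tube_a above 0.5 m/s and contact force between tube_a and anything else below 0.05 N) or (linear speed of tube_b above 0.5 m/s and contact force between tube_b and anything else below 0.05 N) or (linear speed of tube_c above 0.5 m/s and contact force between tube_c and anything else below 0.05 N) or (linear speed of tube_d above 0.5 m/s and contact force between tube_d and anything else below 0.05 N)).
It also fails if it takes over 96 s, if anything falls off the work surface, if the arm or the gripper's body presses on something with over 40 N, if the wrist force passes 120 N, or if a joint passes its speed limit or range.

### The arm

A 6-joint arm with a two-finger parallel gripper is mounted at the origin on a cart in front of the work surface, level with it; the furniture and walls round the work are solid. World frame = base frame: x ahead of the robot, y to its left, z up, the work surface at z = 0. Lengths are in mm, angles in rad, forces in N, time in s.
With the tool pointing down it reaches from about 250 to 725 mm from the base axis. Payload 4 kg.
Tool frame: the origin (TCP) lies at the centre of the arm's flange, where the gripper is bolted on; the fingertips stand 173 mm ahead of it and the grasp point (between the pads) lies 155 mm ahead of it; z points along the fingers, y is the line along which they close (so a half turn about z gives the same grasp; the last joint's range is limited). The gripper opens to 85 mm and grips with 20 to 120 N. Pads are 22 mm wide; open, the fingers measure 114 mm over their backs; the gripper's body (76 mm by 85 mm) begins 54 mm behind the grasp point. The pads swing forward as they close: fully open they stand 13 mm farther back than shut.
Start: joints at [0, 0.241, 0.005, 1.335, 0, 1.571], TCP at [500, 0, 404.706] pointing down, gripper open.
Joint ranges: [-2.72, 2.72], [-1.05, 1.87], [-1.09, 1.28], [-1.99, 2.15], [-1.42, 1.44], [-3.14, 3.14]. Speed limits (rad/s): [2.79, 2.79, 3.14, 3.14, 3.14, 3.14].

### API

Orientations are given as a unit quaternion [x, y, z, w].
In Python, from workcell import r gives the robot as it stands.
- The arm moves only by the shell command python3 shift.py 'ROWS' [OPENING] [FORCE]. ROWS is 1 to 12 rows, parted by a bar, with the numbers parted by spaces; each row has 6 numbers: dx, dy, dz in mm, then a rotation vector rx, ry, rz in rad; each row is the pose to reach, as a shift and turn from the pose commanded when the command began, along the tool's axes at that moment; what a row does not reach only later rows make up. A row lasts 1/8 s, in which the tool goes at most 62.5 mm and 0.188 rad, less where a joint would pass 70% of its speed; a pose out of reach is approached as far as the arm can. OPENING is the opening from 0.0 (shut) to 1.0 (fully open), set as the command begins (- or left out keeps the last). The fingers move at their own pace and stop on an object; FORCE is the grip in N (left out, the last holds). Time passes only in rows, so rows that do not move let the fingers close. It prints the time, the measured TCP pose, the force, the opening and the grip force at its end. Input that does not fit is refused with a message, and nothing moves.
- r.get_obs(): the state, without advancing time (a new reading comes with each control period).
- r.capture(name): name is "scene" or "side" or "wrist"; returns the picture (384x512x3 uint8, red, green, blue); there is no depth.
- r.calibration(name): a dict with "fov_y" (degrees; the focal length in pixels is half the picture's height over the tangent of half this angle, whatever the lens; pixels are square), "cx", "cy" (the principal point, pixels), "position" and "rotation" of the camera in the world. Camera axes: x right, y up, looking along -z (the intrinsics and any distortion apply to the point x, -y, -z); pixel columns grow to the right and rows downward; lengths in mm; the calibration is good to about 2 mm. A picture is of the moment at which its call begins: read the wrist's pose just before it. calibration takes no time and is no camera call; for the wrist camera it gives the pose at the moment of the call.
- r.finish_job(): hands the job in; it is judged then, once.
The state is a dict: "t": time; "qpos": joint angles; "joint_vel": joint speeds; "tau": joint torques, N m; "tcp_pos": TCP position; "tool_rot": TCP orientation; "ft_force": force on the tool from outside, world axes, zero at the start; "wrist_torque": the same for the moment, N m; "grip_width": opening from 0.0 (shut) to 1.0 (fully open); "finger_force": force on a finger pad.
Only numpy, scipy, OpenCV 4.12 (cv2) and the standard library are available. Lean on these libraries where they do the work, as an engineer would, in place of code of your own. Each camera call takes 0.05 s, during which the arm holds its last target. There are 200 camera calls.

## Working session

There is one attempt and no reset: what is moved stays moved. The work goes in short steps, Python scripts to look and compute and a shell command to move; the robot and the scene stay as the last step left them, time stands still between calls to the robot, and variables do not carry over. Pictures are saved under pics/ and viewed, at most 17 in all, crops included, and the job is handed in when it is done.

```bash
ls; mkdir -p pics
python3 - <<'E'
from workcell import r
import cv2
for n in("scene","side","wrist"):
    im=r.capture(n); cv2.imwrite(f"pics/{n}0.png",im[:,:,::-1]); print(n,r.calibration(n))
print(r.get_obs())
E
```

```text
pics
shift.py
workcell.py
scene {'fov_y': 47.44503628591462, 'cx': 258.7583040561338, 'cy': 186.21132134037043, 'position': array([ 859.42924934, -573.90480478,  406.47462823]), 'rotation': array([0.52944179, 0.09706011, 0.13259514, 0.83227955])}
side {'fov_y': 56.486117514978154, 'cx': 257.69369597365363, 'cy': 194.79278583953777, 'position': array([-81.28730397, 517.69353432, 423.83302353]), 'rotation': array([-0.26455317,  0.44793851,  0.73491803, -0.43503816])}
wrist {'fov_y': 66.16071434121652, 'cx': 255.63744262355118, 'cy': 194.5027623201328, 'position': array([499.19912314,  83.71829282, 372.82718971]), 'rotation': array([-1.64436200e-01,  6.90099305e-04,  4.11718680e-04,  9.86387394e-01])}
{'t': 0.15, 'qpos': array([ 3.87985617e-06,  2.41253748e-01,  4.00905270e-03,  1.33521134e+00,
       -3.50581780e-05,  1.57079477e+00]), 'joint_vel': array([ 0.00130458, -0.00176708,  0.00399782, -0.00118442, -0.00012769,
        0.00040123]), 'tau': array([-1.62746033e-03, -3.72633219e+01,  2.52638429e+01,  1.23480460e-02,
       -1.30651040e-05,  1.49362950e-05]), 'tcp_pos': array([ 4.99791760e+02, -2.62194881e-03,  4.04000927e+02]), 'tool_rot': array([ 7.07104606e-01,  7.07108469e-01, -5.99190738e-04, -5.74399506e-04]), 'ft_force': array([-1.14992936,  0.44850438,  0.52968887]), 'wrist_torque': array([ 0.00691063, -0.06049158, -0.00668339]), 'finger_force': 0.0, 'grip_width': 1.0002000277513112}
```

View pics/scene0.png

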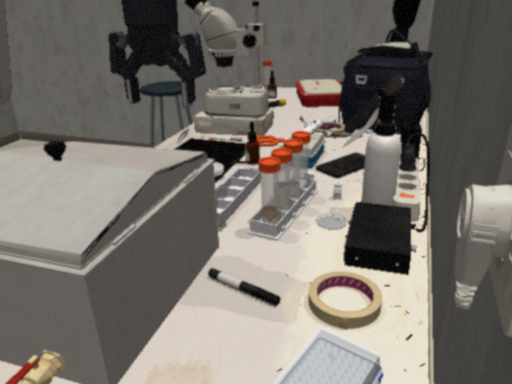

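View pics/side0.png

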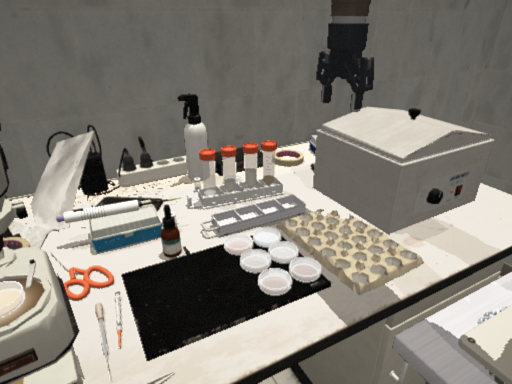

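View pics/wrist0.png

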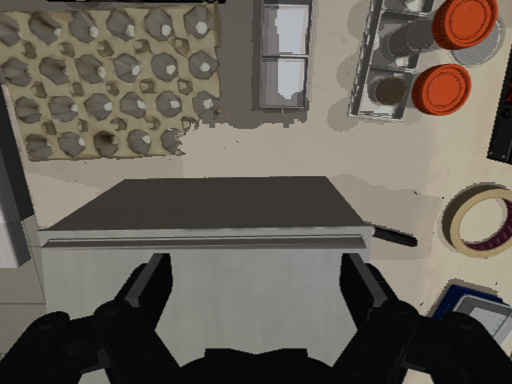

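```bash
python3 -c "
from workcell import r
print(r.calibration('scene').keys())"
```

```text
dict_keys(['fov_y', 'cx', 'cy', 'position', 'rotation'])
 3  7 40 workcell.py
```
The wrist camera is at +y from the TCP, looking tilted. Wrist image: top of image = +y, right = +x? Camera rotation ~ rotation about x by -0.33 rad: camera x = world x, camera y ≈ world y (cos) ... looking along -z with tilt: -z rotated about x by -18.9°: -z=(0,0,-1)-> (0, -sin(.33), -cos)... Hmm: Rx(θ)(0,0,-1)=(0, sinθ, -cosθ), θ=-0.33: y=-0.32. So looks toward the fingers (-y). Image up= +y.

Scene: rack with four tubes (caps at about (269,165)…(301,137)), with the empty carrier nearer the robot to its left. Side: tubes behind, the carrier (205-305, 195-235) in front, wire loop at its left end. Wrist: near ends of both, both rows running roughly along world y; the grey bath lies below the gripper. I'll move to +y to look down on both.

```bash
python3 shift.py '50 0 0 0 0 0 | 100 0 0 0 0 0 | 150 0 0 0 0 0 | 200 10 0 0 0 0 | 200 30 0 0 0 0 | 200 30 0 0 0 0 | 200 30 0 0 0 0'
```

```bash
cat > h.py <<'E'
from workcell import r
import numpy as np, cv2
from scipy.spatial.transform import Rotation as R
def snap(n,f):
    c=r.calibration(n); im=r.capture(n); cv2.imwrite(f"pics/{f}.png",im[:,:,::-1]); np.save(f"pics/{f}.npy",c,allow_pickle=True); return im,c
def load(f): return np.load(f"pics/{f}.npy",allow_pickle=True).item()
def ray(c,uv):
    f=192/np.tan(np.radians(c['fov_y']/2)); uv=np.atleast_2d(uv)
    d=np.c_[(uv[:,0]-c['cx'])/f,-(uv[:,1]-c['cy'])/f,-np.ones(len(uv))]
    return R.from_quat(c['rotation']).apply(d)
def onz(c,uv,z):
    d=ray(c,uv); p=c['position']; return p+d*((z-p[2])/d[:,2])[:,None]
def tri(cs,uvs):
    A=np.zeros((3,3));b=np.zeros(3)
    for c,uv in zip(cs,uvs):
        d=ray(c,uv)[0]; d/=np.linalg.norm(d); M=np.eye(3)-np.outer(d,d); A+=M; b+=M@c['position']
    return np.linalg.solve(A,b)
E
python3 -c "
from h import *
snap('wrist','w1')"
```

```text
t: 1.02
tcp_pos: [529.6, 199.5, 404.3]
tool_rot: [0.707, 0.707, -0.001, -0.0]
ft_force: [-0.0, 0.5, -1.0]
grip_width: 1.001
finger_force: 0.0
```

View pics/w1.png

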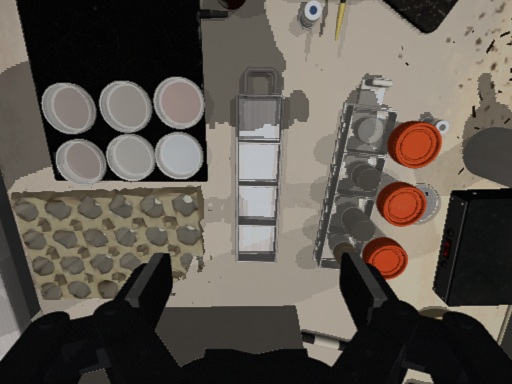

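Wrist: carrier (239–280, 95–262) with wire handle at top (260,80); rack tab at the top (378,83); caps at (415,143), (400,203), (384,258), the fourth hidden by a finger. Both handle and tab point to +y. Second view, shifted.

```bash
python3 shift.py '40 0 0 0 0 0 | 80 10 0 0 0 0 | 80 40 0 0 0 0 | 80 40 0 0 0 0 | 80 40 0 0 0 0'
python3 -c "
from h import *
snap('wrist','w2')"
```

```text
t: 1.7
tcp_pos: [569.6, 279.2, 404.7]
tool_rot: [0.707, 0.707, -0.0, -0.0]
ft_force: [-0.0, -0.2, -0.5]
grip_width: 1.002
finger_force: 0.0
```

View pics/w2.png

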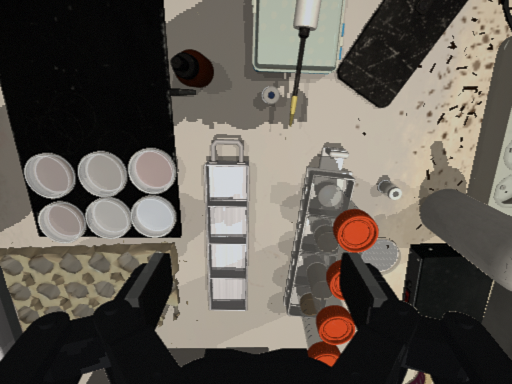

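Same layout from +y: caps (356,231), (340,282 occluded), (336,325), carrier corners about (208,165)–(247,308). Fitting cap silhouettes over several views.

```bash
cat > caps.py <<'E'
from h import *
from scipy.optimize import least_squares
C={k:load(k) for k in('w1','w2')}; C['w0']=dict(r.calibration('scene'),fov_y=66.16071434121652,cx=255.63744,cy=194.50276,position=np.array([499.19912314,83.71829282,372.82718971]),rotation=[-.164436200,.000690099305,.000411718680,.986387394])
C['s0']=r.calibration('side'); C['c0']=r.calibration('scene')
def proj(c,P):
    f=192/np.tan(np.radians(c['fov_y']/2)); q=R.from_quat(c['rotation']).inv().apply(np.atleast_2d(P)-c['position'])
    return np.c_[c['cx']-f*q[:,0]/q[:,2], c['cy']+f*q[:,1]/q[:,2]]
t=np.linspace(0,2*np.pi,40)
def pc(c,x,y,h,rad=19,H=17):
    ring=np.c_[x+rad*np.cos(t),y+rad*np.sin(t)]
    P=np.r_[np.c_[ring,0*t+h],np.c_[ring,0*t+h-H]]
    m=cv2.moments(cv2.convexHull(proj(c,P).astype(np.float32))); return np.array([m['m10']/m['m00'],m['m01']/m['m00'],np.sqrt(m['m00'])])
def blobs(f,minA=60):
    im=cv2.imread(f'pics/{f}.png').astype(int); m=((im[:,:,2]>100)&(im[:,:,2]>1.9*im[:,:,1])&(im[:,:,0]<90)).astype(np.uint8)
    m=cv2.morphologyEx(m,cv2.MORPH_CLOSE,np.ones((5,5)))
    n,l,s,c=cv2.connectedComponentsWithStats(m); return [(c[i].round(1),s[i].tolist()) for i in range(1,n) if s[i,4]>minA]
E
python3 - <<'E'
from caps import *
for n,f in(('w0','wrist0'),('w1','w1'),('w2','w2'),('s0','side0'),('c0','scene0')):
    print(n)
    for b in blobs(f): print('  ',b)
E
```

```text
w0
   (array([468.7,  21. ]), [441, 0, 57, 48, 2138])
   (array([445.7,  89.2]), [422, 64, 49, 51, 1955])
w1
   (array([417.7, 144.9]), [394, 122, 47, 46, 1642])
   (array([404.1, 206. ]), [383, 187, 43, 39, 1331])
   (array([389.1, 260.4]), [368, 245, 40, 35, 934])
w2
   (array([357. , 233.2]), [337, 215, 41, 38, 1230])
   (array([335.7, 285.1]), [329, 268, 15, 32, 245])
   (array([336.4, 329.6]), [318, 314, 37, 32, 863])
   (array([327.1, 357.5]), [314, 351, 25, 16, 228])
s0
   (array([259.2, 146.3]), [243, 140, 34, 14, 312])
   (array([228.1, 150.4]), [221, 145, 16, 12, 158])
   (array([207.1, 154.1]), [200, 149, 15, 11, 156])
   (array([ 85.8, 281.1]), [64, 267, 50, 33, 609])
c0
   (array([312.5,  92.7]), [296, 82, 44, 16, 141])
   (array([280.7, 150.3]), [257, 132, 53, 41, 1081])
   (array([ 21.6, 372.6]), [6, 359, 33, 25, 210])
```

```bash
cat >> caps.py <<'E'
def boxes(f,lo=1500):
    im=cv2.imread(f'pics/{f}.png'); h=cv2.cvtColor(im,cv2.COLOR_BGR2HSV); m=((((h[:,:,0]<13)|(h[:,:,0]>174)))&(h[:,:,1]>130)&(h[:,:,2]>50)).astype(np.uint8)
    m=cv2.morphologyEx(m,cv2.MORPH_OPEN,np.ones((3,3)))
    n,l,s,c=cv2.connectedComponentsWithStats(m); return [s[i].tolist() for i in range(1,n) if s[i,4]>100]
def pb(c,x,y,h,rad=19,H=17):
    ring=np.c_[x+rad*np.cos(t),y+rad*np.sin(t)]
    q=proj(c,np.r_[np.c_[ring,0*t+h],np.c_[ring,0*t+h-H]]); return np.r_[q.min(0),q.max(0)]
E
python3 - <<'E'
from caps import *
for n,f in(('w0','wrist0'),('w1','w1'),('w2','w2'),('s0','side0')):
    print(n,[b for b in boxes(f)])
a=[cv2.resize(cv2.imread(f'pics/{f}.png')[y:y+h,x:x+w],None,fx=3,fy=3,interpolation=cv2.INTER_CUBIC) for f,x,y,w,h in(('w1',300,70,133,200),('w2',280,140,130,200))]
cv2.imwrite('pics/z1.png',np.hstack(a))
E
```

```text
w0 [[432, 0, 66, 50, 2685], [412, 64, 59, 51, 2404]]
w1 [[387, 121, 55, 47, 2006], [377, 182, 49, 45, 1681], [363, 237, 45, 42, 1318]]
w2 [[333, 209, 46, 44, 1516], [326, 261, 18, 39, 427], [308, 305, 47, 62, 1758]]
s0 [[262, 140, 15, 11, 148], [243, 142, 15, 12, 160], [221, 145, 16, 12, 170], [199, 149, 17, 12, 174], [64, 266, 50, 34, 671]]
```

View pics/z1.png

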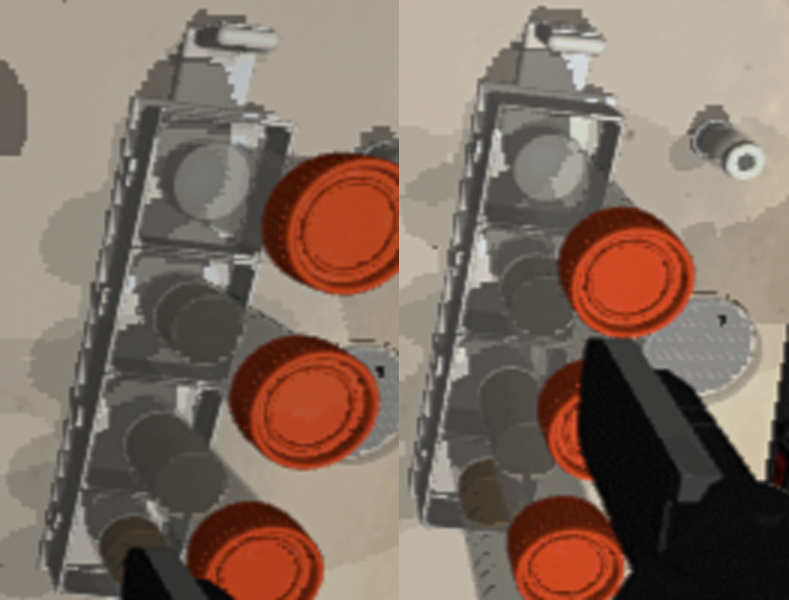

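Zoom shows cells 1–4 from the tab down, each tube's cap leaning to the right by parallax. Fitting x, y, height per cap from box edges.

Run:
```python
from caps import *
def B(b): return np.array([b[0]-.5,b[1]-.5,b[0]+b[2]-.5,b[1]+b[3]-.5])
S=[[('w1',(387,121,55,47)),('w2',(333,209,46,44)),('s0',(199,149,17,12))],
[('w1',(377,182,49,45)),('s0',(221,145,16,12))],
[('w1',(363,237,45,42)),('w0',(432,0,66,50)),('s0',(243,142,15,12))],
[('w0',(412,64,59,51)),('s0',(262,140,15,11))]]
for obs in S:
    def f(p):
        o=[]
        for n,b in obs:
            d=pb(C[n],*p)-B(b)
            if b[1]==0: d[1]=0
            o+=list(d)
        return o
    s=least_squares(f,[620,200,130]); print(s.x.round(1),np.round(s.fun,1))
c1,c2=C['w1'],C['w2']
# carrier corners (rim) by eye
print('carrier on z=28', onz(c1,[(239,95),(280,95),(277,261),(239,261)],28).round(1), onz(c2,[(207,164),(248,164),(247,309),(210,309)],28).round(1))
```

```text
[661.  242.8 133.4] [-0.5 -0.5  0.7  1.1 -0.5 -1.   0.5  0.   0.6 -0.1  0.5  0.6]
[658.5 189.3 133.6] [-1.2 -0.7  1.4  0.6  0.3  0.4  0.5  0.7]
[651.7 135.  133.9] [-1.3 -1.4  1.1  0.7 -1.1  0.   1.3  0.6  0.   0.6  0.7  0.6]
[644.7  86.4 133.5] [-1.3 -0.7  1.4  1.  -0.1  0.5  0.3  1.2]
carrier on z=28 [[510.1 281.4  28. ]
 [555.6 281.4  28. ]
 [557.2  70.4  28. ]
 [506.2  70.4  28. ]] [[510.6 282.9  28. ]
 [559.6 282.9  28. ]
 [556.3  71.2  28. ]
 [503.4  71.2  28. ]]
```

Run:
```python
from caps import *
print('bottle base left', onz(C['w1'],[(464,150)],0).round(), onz(C['w2'],[(420,195)],0).round())
print('bottle left edge tri', tri([C['w1'],C['w2']],[(464,150),(420,195)]))
a=[cv2.resize(cv2.imread(f'pics/{f}.png')[y:y+h,x:x+w],None,fx=3,fy=3,interpolation=cv2.INTER_CUBIC) for f,x,y,w,h in(('w1',195,65,130,200),('w2',165,125,130,200))]
cv2.imwrite('pics/z2.png',np.hstack(a))
```

```text
bottle base left [[793. 215.   0.]] [[789. 234.   0.]]
bottle left edge tri [835.27116431 206.15559378 -68.3937129 ]
```

View pics/z2.png

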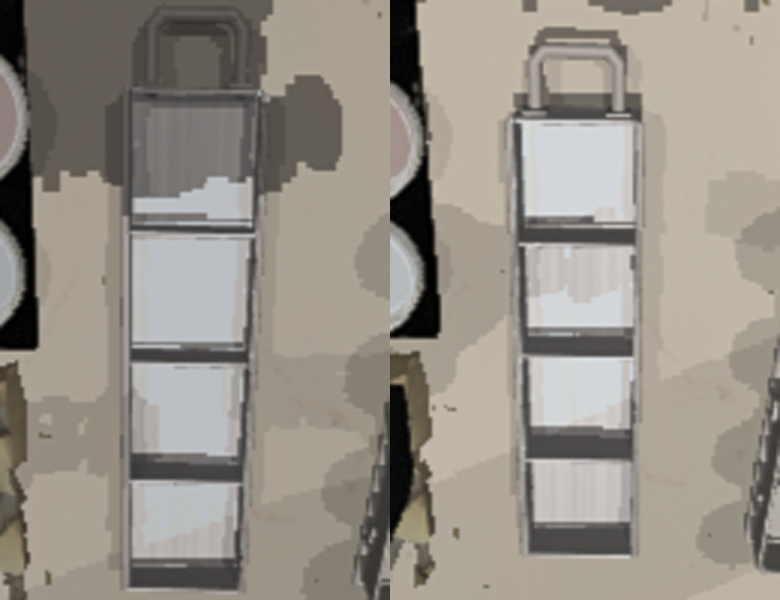

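Both views: the carrier's rim corners at crop (130,90),(260,91),(243,590),(125,590) and (510,118),(641,120),(634,554),(524,554); handle at the top (+y). Triangulating.

Run:
```python
from caps import *
a=np.array([(238.3,95),(281.7,95.3),(276,261.7),(236.7,261.7)]);b=np.array([(205,164.3),(248.7,165),(246.3,309.7),(209.7,309.7)])
print(np.array([tri([C['w1'],C['w2']],[p,q]) for p,q in zip(a,b)]).round(1))
m=(onz(C['w1'],a,28)+onz(C['w2'],b,28))/2; print(m.round(1))
c=m.mean(0); u=(m[0]+m[1]-m[2]-m[3])/2; print(c,np.linalg.norm(u),'w',np.linalg.norm(m[0]-m[1]),np.linalg.norm(m[2]-m[3])); u/=np.linalg.norm(u)
for k in(79.5,26.5,-26.5,-79.5): print(k,(c+u*k)[:2].round(1))
```

```text
[[508.5 281.8  26.1]
 [559.2 280.5  20.8]
 [555.6  69.2  27.4]
 [502.8  68.3  26.2]]
[[508.7 282.   28. ]
 [559.  281.4  28. ]
 [555.6  69.7  28. ]
 [503.   69.6  28. ]]
[531.57464509 175.67826852  28.        ] 212.08248815819837 w 50.23242372268792 52.58310742871768
79.5 [533.3 255.2]
26.5 [532.1 202.2]
-26.5 [531.  149.2]
-79.5 [529.9  96.2]
```

Carrier is consistent with its dimensions (height 26, 212 × 51). First, hover above cap 1, higher.

```bash
python3 shift.py '-10 25 -15 0 0 0 | -20 50 -30 0 0 0 | -36 80 -35 0 0 0 | -36 91.5 -35 0 0 0 | -36 91.5 -35 0 0 0 | -36 91.5 -35 0 0 0' 1.0 40
```

```text
t: 2.5
tcp_pos: [660.8, 244.0, 439.9]
tool_rot: [0.707, 0.707, -0.0, -0.0]
ft_force: [-0.1, 0.7, 0.5]
grip_width: 1.0
finger_force: 0.0
```

```bash
python3 shift.py '-1 0 40 0 0 0 | -1 0 80 0 0 0 | -1 0 110 0 0 0 | -1 0 110 0 0 0'; python3 -c "
from h import *
im,_=snap('wrist','w3'); im2,_=snap('side','s3')
b=cv2.resize(im2[60:252,130:386],(683,512)); cv2.imwrite('pics/m3.png',np.hstack([cv2.resize(im,(400,300)),cv2.resize(b,(400,300))])[:,:,::-1])"
```

```text
t: 3.0
tcp_pos: [659.7, 243.0, 326.8]
tool_rot: [0.707, 0.707, -0.003, -0.002]
ft_force: [-0.5, -0.7, 0.5]
grip_width: 1.002
finger_force: 0.0
```

View pics/m3.png

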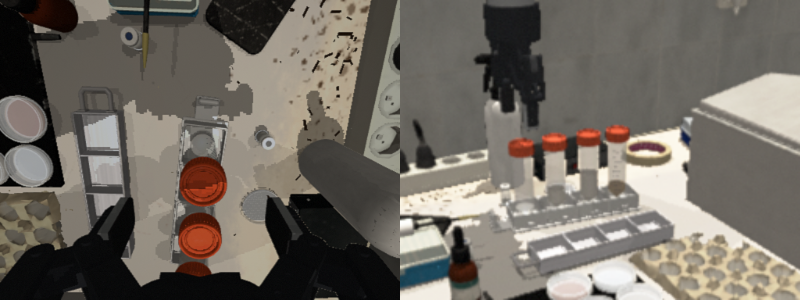

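The open gripper straddles cap 1 in the wrist view (fingers at 130/272, cap at 203) and the side view. Descend and grip.

```bash
python3 shift.py '0 1 25 0 0 0 | 0 1 50 0 0 0 | 0 1 50 0 0 0' && python3 shift.py '0 0 0 0 0 0 | 0 0 0 0 0 0 | 0 0 0 0 0 0 | 0 0 0 0 0 0 | 0 0 0 0 0 0 | 0 0 0 0 0 0 | 0 0 0 0 0 0 | 0 0 0 0 0 0' 0.2 40 && python3 shift.py '0 0 -5 0 0 0 | 0 0 -15 0 0 0 | 0 0 -30 0 0 0 | 0 0 -30 0 0 0'; python3 -c "
from h import *
im,_=snap('wrist','w4'); im2,_=snap('side','s4')
cv2.imwrite('pics/m4.png',np.hstack([cv2.resize(im,(400,300)),cv2.resize(im2[60:252,130:386],(400,300))])[:,:,::-1])"
```

```text
t: 3.48
tcp_pos: [662.2, 243.0, 279.7]
tool_rot: [0.707, 0.707, -0.001, -0.0]
ft_force: [0.6, -0.0, -0.5]
grip_width: 0.999
finger_force: 0.0
t: 4.47
tcp_pos: [662.7, 243.2, 281.5]
tool_rot: [0.707, 0.707, 0.001, 0.0]
ft_force: [-0.6, 0.4, 5.6]
grip_width: 0.415
finger_force: 39.7
t: 4.97
tcp_pos: [663.2, 243.2, 312.2]
tool_rot: [0.707, 0.707, 0.002, 0.001]
ft_force: [0.7, -0.0, -0.3]
grip_width: 0.41
finger_force: 39.9
```

View pics/m4.png

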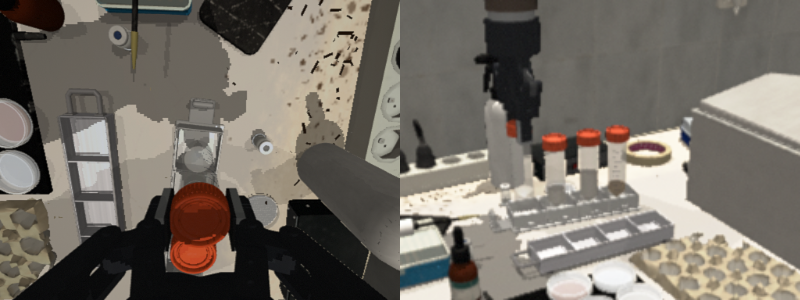

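Cap 1 is held and lifted 30 mm (width 0.41 ≈ 38 mm object, 40 N). Raise, carry to place −79.5, lower to just above the floor.

```bash
python3 shift.py '0 0 -40 0 0 0 | 0 0 -80 0 0 0 | 0 0 -115 0 0 0 | 0 -20 -130 0 0 0 | -30 -60 -130 0 0 0 | -70 -95 -130 0 0 0 | -110 -125 -130 0 0 0 | -140 -132 -130 0 0 0 | -147 -132.5 -130 0 0 0 | -147 -132.5 -130 0 0 0 | -147 -132.5 -130 0 0 0 | -147 -132.5 -130 0 0 0' && python3 shift.py '0 0 40 0 0 0 | 0 0 80 0 0 0 | 0 0 110 0 0 0 | 0 0 120 0 0 0 | 0 0 120 0 0 0'; python3 -c "
from h import *
im,_=snap('wrist','w5'); im2,_=snap('side','s5')
cv2.imwrite('pics/m5.png',np.hstack([cv2.resize(im,(400,300)),cv2.resize(im2[60:252,130:386],(400,300))])[:,:,::-1])"
```

```text
t: 6.58
tcp_pos: [530.4, 96.9, 439.3]
tool_rot: [0.707, 0.708, -0.0, -0.0]
ft_force: [-0.2, 0.2, -0.9]
grip_width: 0.413
finger_force: 40.4
t: 7.2
tcp_pos: [530.1, 96.4, 319.5]
tool_rot: [0.707, 0.707, -0.0, -0.0]
ft_force: [0.8, -0.6, 0.2]
grip_width: 0.416
finger_force: 40.4
```

View pics/m5.png

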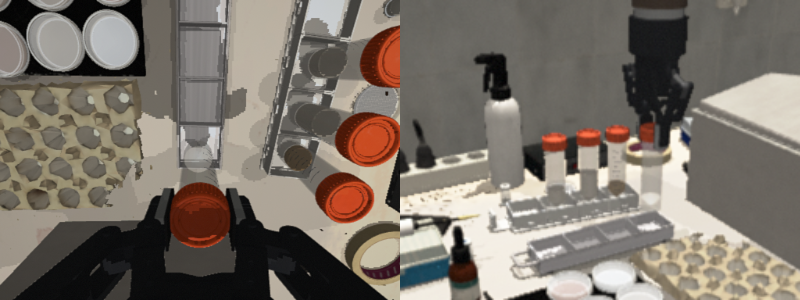

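Tube foot is over the end place (about (200,157) between rims 177–227). Lower the last 38 mm.

```bash
python3 shift.py '0 0 15 0 0 0 | 0 0 28 0 0 0 | 0 0 34 0 0 0 | 0 0 37 0 0 0 | 0 0 38 0 0 0 | 0 0 38 0 0 0 | 0 0 38 0 0 0'; python3 -c "
from h import *
im2,_=snap('side','s6');cv2.imwrite('pics/m6.png',cv2.resize(im2[90:250,190:390],(600,480))[:,:,::-1])"
```

```text
t: 8.18
tcp_pos: [530.2, 96.0, 282.1]
tool_rot: [0.707, 0.707, 0.0, 0.0]
ft_force: [-0.2, -0.6, -0.2]
grip_width: 0.414
finger_force: 40.4
```

View pics/m6.png

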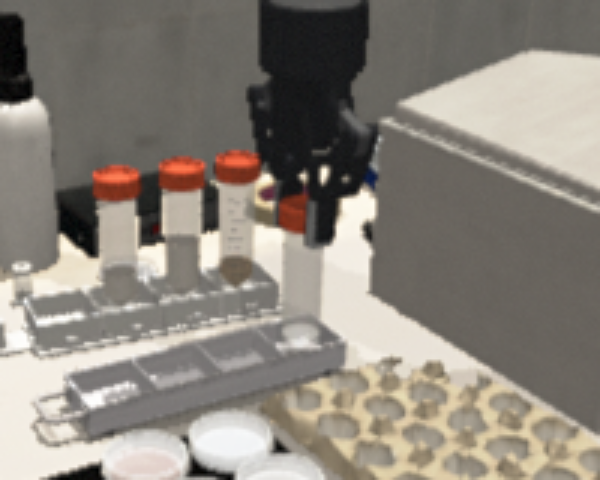

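Tube is in the last place, no contact force yet. Ease down a little.

```bash
python3 shift.py '0 0 1 0 0 0 | 0 0 2 0 0 0 | 0 0 2 0 0 0'; python3 shift.py '0 0 1 0 0 0 | 0 0 2 0 0 0 | 0 0 2 0 0 0'
```

```text
t: 8.6
tcp_pos: [530.2, 96.1, 281.5]
tool_rot: [0.707, 0.707, 0.001, 0.001]
ft_force: [-2.0, -0.0, 9.1]
grip_width: 0.415
finger_force: 41.4
t: 8.98
tcp_pos: [530.2, 96.2, 281.4]
tool_rot: [0.707, 0.707, 0.002, 0.001]
ft_force: [-6.4, -0.9, 18.6]
grip_width: 0.418
finger_force: 42.8
```

```bash
python3 shift.py '0 0 -3 0 0 0 | 0 0 -3 0 0 0'; python3 shift.py '0 0 0 0 0 0 | 0 0 0 0 0 0 | 0 0 0 0 0 0 | 0 0 0 0 0 0 | 0 0 0 0 0 0 | 0 0 0 0 0 0' 1.0; python3 shift.py '0 0 -20 0 0 0 | 0 0 -60 0 0 0 | 0 0 -100 0 0 0 | 0 0 -140 0 0 0 | 0 0 -160 0 0 0 | 0 0 -160 0 0 0'; python3 -c "
from h import *
im,_=snap('wrist','w7'); im2,_=snap('side','s7')
cv2.imwrite('pics/m7.png',np.hstack([cv2.resize(im,(400,300)),cv2.resize(im2[60:252,130:386],(400,300))])[:,:,::-1])"
```

```text
t: 9.22
tcp_pos: [530.3, 96.1, 281.5]
tool_rot: [0.707, 0.707, 0.001, 0.0]
ft_force: [0.0, -0.3, 6.0]
grip_width: 0.413
finger_force: 40.9
t: 9.98
tcp_pos: [530.0, 96.0, 280.7]
tool_rot: [0.707, 0.707, -0.0, 0.0]
ft_force: [0.5, -0.7, -0.5]
grip_width: 1.0
finger_force: 0.0
t: 10.72
tcp_pos: [530.3, 96.1, 442.6]
tool_rot: [0.707, 0.707, 0.002, 0.001]
ft_force: [0.7, -0.5, -1.1]
grip_width: 0.998
finger_force: 0.0
```

View pics/m7.png

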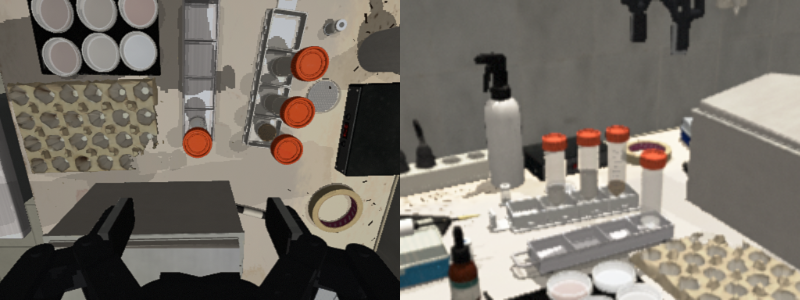

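Tube 1 stands in the last place. This view shows caps 2–4 in full, so I refine them (and check the placed one).

Run:
```python
from caps import *
c=load('w7')
for b in boxes('w7'):
    if b[4]<900: continue
    B=np.array([b[0]-.5,b[1]-.5,b[0]+b[2]-.5,b[1]+b[3]-.5])
    s=least_squares(lambda p:pb(c,*p,134)-B,[600,150]); print(b,s.x.round(1),s.fun.round(1))
```

```text
[372, 59, 49, 45, 1731] [657.9 190. ] [-0.9 -0.5  0.8  0.6]
[358, 124, 45, 40, 1419] [651.1 134.3] [-0.8 -1.   0.8  1.1]
[234, 163, 37, 39, 1160] [527.6  95.4] [-0.8 -0.9  0.8  1. ]
[347, 172, 41, 39, 1236] [644.5  85.8] [-1.2 -0.7  1.2  0.8]
```

```bash
python3 shift.py '20 30 0 0 0 0 | 45 65 0 0 0 0 | 70 100 0 0 0 0 | 93.5 128 0 0 0 0 | 93.5 128 0 0 0 0 | 93.5 128 40 0 0 0 | 93.5 128 80 0 0 0 | 93.5 128 110 0 0 0 | 93.5 128 140 0 0 0 | 93.5 128 161 0 0 0 | 93.5 128 161 0 0 0 | 93.5 128 161 0 0 0' && python3 shift.py '0 0 0 0 0 0 | 0 0 0 0 0 0 | 0 0 0 0 0 0 | 0 0 0 0 0 0 | 0 0 0 0 0 0 | 0 0 0 0 0 0 | 0 0 0 0 0 0 | 0 0 0 0 0 0' 0.2 40
```

```text
t: 12.32
tcp_pos: [657.8, 189.2, 280.5]
tool_rot: [0.707, 0.707, 0.0, 0.0]
ft_force: [-0.1, 0.4, 0.3]
grip_width: 1.0
finger_force: 0.0
t: 13.32
tcp_pos: [658.2, 189.6, 280.7]
tool_rot: [0.707, 0.707, 0.001, 0.0]
ft_force: [0.2, 0.6, 5.8]
grip_width: 0.412
finger_force: 40.0
```

```bash
python3 shift.py '0 0 -10 0 0 0 | 0 0 -50 0 0 0 | 0 0 -90 0 0 0 | 0 0 -130 0 0 0 | 0 -10 -160 0 0 0 | -10 -45 -160 0 0 0 | -25 -85 -160 0 0 0 | -38 -115 -160 0 0 0 | -40.4 -126.5 -160 0 0 0 | -40.4 -126.5 -160 0 0 0 | -40.4 -126.5 -160 0 0 0' && python3 shift.py '0 0 40 0 0 0 | 0 0 80 0 0 0 | 0 0 115 0 0 0 | 0 0 138 0 0 0 | 0 0 150 0 0 0 | 0 0 156 0 0 0 | 0 0 158 0 0 0 | 0 0 158 0 0 0 | 0 0 158 0 0 0'; python3 -c "
from h import *
im,_=snap('wrist','w8'); im2,_=snap('side','s8')
cv2.imwrite('pics/m8.png',np.hstack([cv2.resize(im,(400,300)),cv2.resize(im2[60:252,130:386],(400,300))])[:,:,::-1])"
```

```text
t: 14.7
tcp_pos: [532.4, 149.5, 439.6]
tool_rot: [0.707, 0.707, 0.0, 0.0]
ft_force: [0.1, 0.4, -0.1]
grip_width: 0.414
finger_force: 40.3
t: 15.82
tcp_pos: [531.8, 149.2, 282.6]
tool_rot: [0.707, 0.707, 0.001, 0.0]
ft_force: [-0.4, 0.4, -0.1]
grip_width: 0.41
finger_force: 40.2
```

View pics/m8.png

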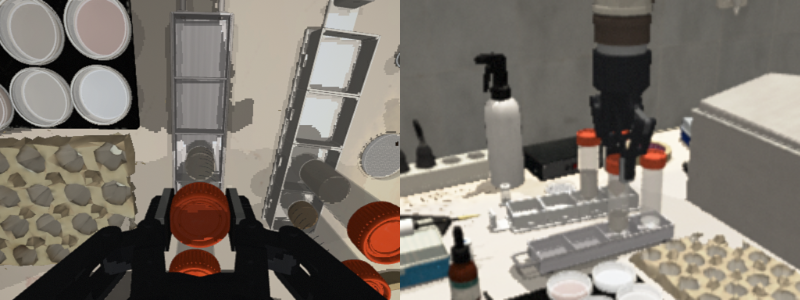

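Tube 2 is in its place between the rims (body foot about (198,160)), beside tube 1. Settle, release, rise.

```bash
python3 shift.py '0 0 1 0 0 0 | 0 0 2 0 0 0 | 0 0 3 0 0 0 | 0 0 3 0 0 0'
```

```text
t: 16.42
tcp_pos: [531.7, 149.2, 280.6]
tool_rot: [0.707, 0.707, 0.001, 0.0]
ft_force: [-2.3, 0.1, 9.1]
grip_width: 0.41
finger_force: 41.6
```

```bash
python3 shift.py '0 0 -1 0 0 0 | 0 0 -1 0 0 0 | 0 0 -1 0 0 0 | 0 0 -1 0 0 0 | 0 0 -1 0 0 0 | 0 0 -1 0 0 0' 1.0; python3 shift.py '0 0 -20 0 0 0 | 0 0 -60 0 0 0 | 0 0 -100 0 0 0 | 0 0 -140 0 0 0 | 0 0 -160 0 0 0 | -3 30 -160 0 0 0 | -8 75 -160 0 0 0 | -14.7 110 -160 0 0 0 | -14.7 120 -160 0 0 0 | -14.7 120 -160 0 0 0 | -14.7 120 -160 0 0 0'; python3 -c "
from h import *
im,_=snap('wrist','w9'); im2,_=snap('side','s9')
cv2.imwrite('pics/m9.png',np.hstack([cv2.resize(im,(400,300)),cv2.resize(im2[60:252,130:386],(400,300))])[:,:,::-1])"
```

```text
t: 17.18
tcp_pos: [531.5, 149.1, 279.6]
tool_rot: [0.707, 0.707, -0.0, -0.0]
ft_force: [0.0, -0.3, -0.1]
grip_width: 1.0
finger_force: 0.0
t: 18.55
tcp_pos: [651.1, 134.5, 439.7]
tool_rot: [0.707, 0.707, -0.0, -0.0]
ft_force: [0.1, -0.3, 0.7]
grip_width: 1.003
finger_force: 0.0
```

View pics/m9.png

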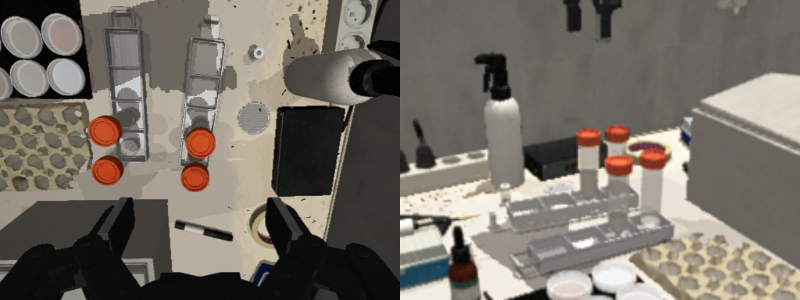

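Both placed tubes upright in the carrier; caps 3 and 4 remain. Grasp tube 3.

```bash
python3 shift.py '0 0 40 0 0 0 | 0 0 80 0 0 0 | 0 0 110 0 0 0 | 0 0 140 0 0 0 | 0 0 159 0 0 0 | 0 0 159 0 0 0 | 0 0 159 0 0 0' && python3 shift.py '0 0 0 0 0 0 | 0 0 0 0 0 0 | 0 0 0 0 0 0 | 0 0 0 0 0 0 | 0 0 0 0 0 0 | 0 0 0 0 0 0 | 0 0 0 0 0 0 | 0 0 0 0 0 0' 0.2 40 && python3 shift.py '0 0 -10 0 0 0 | 0 0 -50 0 0 0 | 0 0 -90 0 0 0 | 0 0 -130 0 0 0 | 0 -10 -160 0 0 0 | 15 -45 -160 0 0 0 | 40 -80 -160 0 0 0 | 62 -108 -160 0 0 0 | 67.7 -119 -160 0 0 0 | 67.7 -119 -160 0 0 0 | 67.7 -119 -160 0 0 0'
```

```text
t: 19.52
tcp_pos: [651.6, 134.6, 282.2]
tool_rot: [0.707, 0.707, 0.001, 0.001]
ft_force: [0.3, 0.5, 0.9]
grip_width: 0.999
finger_force: 0.0
t: 20.52
tcp_pos: [651.8, 134.4, 281.5]
tool_rot: [0.707, 0.707, 0.001, 0.0]
ft_force: [0.3, -0.4, 5.4]
grip_width: 0.411
finger_force: 40.3
t: 21.9
tcp_pos: [533.3, 201.6, 440.5]
tool_rot: [0.707, 0.707, -0.0, 0.0]
ft_force: [0.1, -0.2, -0.7]
grip_width: 0.413
finger_force: 40.3
```

```bash
python3 shift.py '0 0 40 0 0 0 | 0 0 80 0 0 0 | 0 0 115 0 0 0 | 0 0 138 0 0 0 | 0 0 150 0 0 0 | 0 0 156 0 0 0 | 0 0 158 0 0 0 | 0 0 160 0 0 0 | 0 0 160 0 0 0'
```

```text
t: 23.02
tcp_pos: [532.8, 202.3, 281.6]
tool_rot: [0.707, 0.707, 0.001, 0.0]
ft_force: [1.0, -0.6, 0.8]
grip_width: 0.415
finger_force: 40.4
```

```bash
python3 shift.py '0 0 1 0 0 0 | 0 0 2 0 0 0 | 0 0 2 0 0 0'; python3 -c "
from h import *
im,_=snap('wrist','w10'); im2,_=snap('side','s10')
cv2.imwrite('pics/m10.png',np.hstack([cv2.resize(im,(400,300)),cv2.resize(im2[60:252,130:386],(400,300))])[:,:,::-1])"
```

```text
t: 23.4
tcp_pos: [532.8, 202.4, 281.5]
tool_rot: [0.707, 0.707, 0.002, 0.001]
ft_force: [-3.5, -0.4, 10.4]
grip_width: 0.411
finger_force: 40.8
```

View pics/m10.png

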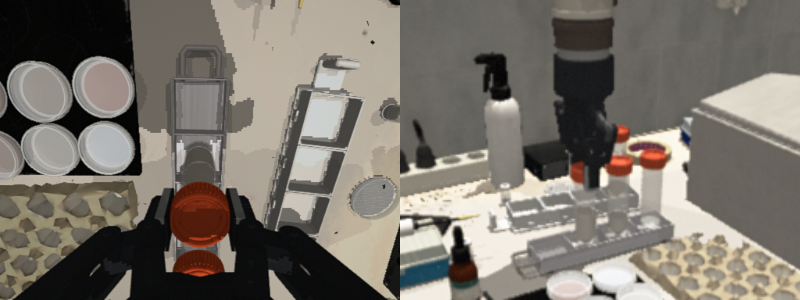

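Tube 3 stands on the floor of place +26.5, contact 10 N. Release and go to tube 4.

```bash
python3 shift.py '0 0 -1 0 0 0 | 0 0 -1 0 0 0 | 0 0 -1 0 0 0 | 0 0 -1 0 0 0 | 0 0 -1 0 0 0 | 0 0 -1 0 0 0' 1.0; python3 shift.py '0 0 -20 0 0 0 | 0 0 -60 0 0 0 | 0 0 -100 0 0 0 | 0 0 -140 0 0 0 | 0 0 -160 0 0 0 | -25 25 -160 0 0 0 | -60 60 -160 0 0 0 | -95 90 -160 0 0 0 | -116.3 112 -160 0 0 0 | -116.3 112 -160 0 0 0 | -116.3 112 -160 0 0 0'
python3 - <<'E'
from caps import *
im,c=snap('wrist','w11')
for b in boxes('w11'):
    if b[4]<900: continue
    B=np.array([b[0]-.5,b[1]-.5,b[0]+b[2]-.5,b[1]+b[3]-.5])
    s=least_squares(lambda p:pb(c,*p,134)-B,[600,150]); print(b,s.x.round(1),s.fun.round(1))
E
```

```text
t: 24.25
tcp_pos: [532.5, 202.1, 279.6]
tool_rot: [0.707, 0.707, -0.0, -0.0]
ft_force: [0.2, 0.4, -0.1]
grip_width: 0.998
finger_force: 0.0
t: 25.62
tcp_pos: [644.2, 86.1, 439.4]
tool_rot: [0.707, 0.707, -0.0, -0.0]
ft_force: [0.3, -0.0, -0.3]
grip_width: 0.997
finger_force: 0.0
[103, 28, 50, 49, 1922] [532.5 202.7] [-1.  -0.7  1.   0.9]
[112, 96, 46, 42, 1564] [531.5 149.6] [-1.1 -0.7  1.2  0.8]
[116, 154, 44, 39, 1335] [527.2  95.4] [-0.6 -1.3  0.6  1.3]
[238, 162, 37, 41, 1200] [643.8  86.3] [-1.  -0.1  1.   0.2]
```

```bash
python3 shift.py '0 0 40 0 0 0 | 0 0 80 0 0 0 | 0 0 110 0 0 0 | 0 0 140 0 0 0 | 0 0 159 0 0 0 | 0 0 159 0 0 0 | 0 0 159 0 0 0' && python3 shift.py '0 0 0 0 0 0 | 0 0 0 0 0 0 | 0 0 0 0 0 0 | 0 0 0 0 0 0 | 0 0 0 0 0 0 | 0 0 0 0 0 0 | 0 0 0 0 0 0 | 0 0 0 0 0 0' 0.2 40 && python3 shift.py '0 0 -10 0 0 0 | 0 0 -50 0 0 0 | 0 0 -90 0 0 0 | 0 0 -130 0 0 0 | 10 -5 -160 0 0 0 | 45 -30 -160 0 0 0 | 85 -60 -160 0 0 0 | 125 -90 -160 0 0 0 | 155 -108 -160 0 0 0 | 169.1 -111 -160 0 0 0 | 169.1 -111 -160 0 0 0 | 169.1 -111 -160 0 0 0'
```

```text
t: 26.55
tcp_pos: [644.5, 86.6, 282.1]
tool_rot: [0.707, 0.708, 0.001, 0.001]
ft_force: [1.0, 0.4, -0.1]
grip_width: 1.0
finger_force: 0.0
t: 27.55
tcp_pos: [644.7, 85.8, 281.6]
tool_rot: [0.707, 0.707, 0.001, 0.0]
ft_force: [-0.5, 0.4, 6.2]
grip_width: 0.415
finger_force: 40.1
t: 29.05
tcp_pos: [534.2, 254.0, 440.4]
tool_rot: [0.708, 0.707, -0.0, 0.0]
ft_force: [0.6, -0.1, -0.1]
grip_width: 0.407
finger_force: 40.2
```

```bash
python3 shift.py '0 0 40 0 0 0 | 0 0 80 0 0 0 | 0 0 115 0 0 0 | 0 0 138 0 0 0 | 0 0 150 0 0 0 | 0 0 156 0 0 0 | 0 0 157 0 0 0 | 0 0 157 0 0 0 | 0 0 157 0 0 0'
```

```text
t: 30.18
tcp_pos: [533.7, 255.1, 284.6]
tool_rot: [0.707, 0.707, 0.001, 0.0]
ft_force: [-0.8, 0.4, -0.1]
grip_width: 0.411
finger_force: 40.2
```

```bash
python3 shift.py '0 0 1 0 0 0 | 0 0 2 0 0 0 | 0 0 3 0 0 0 | 0 0 4 0 0 0 | 0 0 4 0 0 0'
```

```text
t: 30.8
tcp_pos: [533.6, 255.1, 281.6]
tool_rot: [0.707, 0.707, 0.001, 0.0]
ft_force: [-2.2, -0.9, 8.7]
grip_width: 0.409
finger_force: 41.0
```

```bash
python3 shift.py '0 0 -1 0 0 0 | 0 0 -1 0 0 0 | 0 0 -1 0 0 0 | 0 0 -1 0 0 0 | 0 0 -1 0 0 0 | 0 0 -1 0 0 0' 1.0; python3 shift.py '0 0 -20 0 0 0 | 0 0 -60 0 0 0 | 0 0 -100 0 0 0 | 0 0 -140 0 0 0 | 0 0 -160 0 0 0 | 0 60 -160 0 0 0 | 0 60 -160 0 0 0 | 0 60 -160 0 0 0'
python3 - <<'E'
from caps import *
im,c=snap('wrist','w12'); im2,_=snap('side','s12')
cv2.imwrite('pics/m12.png',np.hstack([cv2.resize(im,(400,300)),cv2.resize(im2[60:252,130:386],(400,300))])[:,:,::-1])
E
```

```text
t: 31.55
tcp_pos: [533.5, 254.9, 280.7]
tool_rot: [0.707, 0.707, -0.0, -0.0]
ft_force: [0.5, 0.8, 0.0]
grip_width: 0.999
finger_force: 0.0
t: 32.55
tcp_pos: [593.6, 254.8, 439.7]
tool_rot: [0.707, 0.707, -0.001, -0.0]
ft_force: [-1.6, -0.1, 0.8]
grip_width: 1.003
finger_force: 0.0
```

View pics/m12.png

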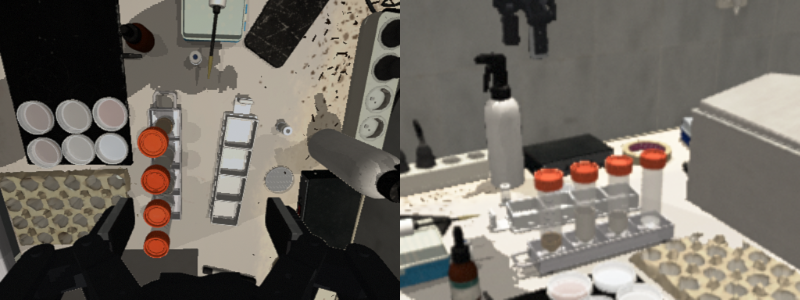

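All four tubes stand upright in the carrier (caps at (153,141)…(156,244)), with the brownish one next to the handle. The rack is empty and the arm is clear.

```bash
python3 -c "
from workcell import r
print(r.finish_job())"
```

```text
the job is handed in; nothing more can be done
None
```

All four tubes are in the carrier in reversed order, upright, set down on the floors of their places and released, and I handed the job in at about 33 s; it returned no verdict.

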